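Set out the seals for proof printing

TASK

Set out the four boxwood seals that lie about the desk for their proof prints: one in each V-block on the dark steel rail, in order of thickness, the thickest next to the blue ink tin and the thinnest at the end by the paper pad. Set them down, do not drop them; each must lie snugly in its groove, along it and about centred on its block; leave the whetstone case, the carving knife and the wooden slip where they lie.

Things in the scene. Friction and masses are not known exactly. Their poses are not given: they have to be found in the camera images.
- seal_30_center (a point): centre of a plain boxwood seal, a round stick 30 mm thick and 60 mm long (the thickest of the four), lying on the desk with its centre 15 mm above it; x points along its length (the red carved face is at its -x end). It may lie either way round in a groove.
- seal_25_center (a point): centre of a plain boxwood seal, a round stick 25 mm thick and 60 mm long (second thickest of the four), lying on the desk with its centre 12.5 mm above it; x points along its length (the red carved face is at its -x end). It may lie either way round in a groove.
- seal_20_center (a point): centre of a plain boxwood seal, a round stick 20 mm thick and 60 mm long (third thickest of the four), lying on the desk with its centre 10 mm above it; x points along its length (the red carved face is at its -x end). It may lie either way round in a groove.
- seal_15_center (a point): centre of a plain boxwood seal, a round stick 15 mm thick and 60 mm long (the thinnest of the four), lying on the desk with its centre 7.5 mm above it; x points along its length (the red carved face is at its -x end). It may lie either way round in a groove.
- vblock_1: one of four equal aluminium V-blocks in a row on the rail; which stands where varies. Fixed. 48 (x) x 34 (y) x 14.5 mm high; origin: centre of its underside, 10 mm above the desk. Felt-lined groove along its x: 120 degrees, 15.6 mm wide, bottom 10 mm above the origin; a seated seal's centre is 10 mm + 1.155 x its radius above the origin. Blocks are 58 mm apart along y: mind neighbouring seals.
- vblock_2: one of four equal aluminium V-blocks in a row on the rail; which stands where varies. Fixed. 48 (x) x 34 (y) x 14.5 mm high; origin: centre of its underside, 10 mm above the desk. Felt-lined groove along its x: 120 degrees, 15.6 mm wide, bottom 10 mm above the origin; a seated seal's centre is 10 mm + 1.155 x its radius above the origin. Blocks are 58 mm apart along y: mind neighbouring seals.
- vblock_3: one of four equal aluminium V-blocks in a row on the rail; which stands where varies. Fixed. 48 (x) x 34 (y) x 14.5 mm high; origin: centre of its underside, 10 mm above the desk. Felt-lined groove along its x: 120 degrees, 15.6 mm wide, bottom 10 mm above the origin; a seated seal's centre is 10 mm + 1.155 x its radius above the origin. Blocks are 58 mm apart along y: mind neighbouring seals.
- vblock_4: one of four equal aluminium V-blocks in a row on the rail; which stands where varies. Fixed. 48 (x) x 34 (y) x 14.5 mm high; origin: centre of its underside, 10 mm above the desk. Felt-lined groove along its x: 120 degrees, 15.6 mm wide, bottom 10 mm above the origin; a seated seal's centre is 10 mm + 1.155 x its radius above the origin. Blocks are 58 mm apart along y: mind neighbouring seals.
- ink_tin: closed round dark blue ink tin, 68 mm across, 24 mm high, standing on the desk just beyond one end of the rail, about 89 mm from the nearest block; origin at the centre of its underside. Which end it stands at varies. Fixed.
- proof_pad: white paper pad with two red seal prints, 78 x 62 x 12 mm, on the desk just beyond the other end of the rail; origin at the centre of its underside. Fixed.
- stone_case: black whetstone case, 30 x 88 x 17 mm, loose on the desk near the seals; not to be disturbed. Origin at the centre of its underside, length along y.
- graver_1: carving knife with a brown handle, 11 x 150 x 10 mm, loose on the desk near the seals; not to be disturbed. Origin at the centre of its underside, length along y.
- wood_slip: thin teak packing slip, 17 x 88 x 9 mm, loose on the desk near the seals; not to be disturbed. Origin at the centre of its underside, length along y.
Things that resemble listed ones, but are neither listed nor needed, are in the scene too. Leave any yellow look-alike of the ink_tin alone.

How it is judged:
By the outcome, as a careful person would: the job done as asked, in the order asked, and still so for the second after the job is handed in, with the robot touching nothing.
It also fails if it takes over 101 s, if anything falls off the work surface, if the arm or the gripper's body presses on something with over 40 N, if the wrist force passes 120 N, or if a joint passes its speed limit or range.

ROBOT

A 6-joint arm with a two-finger parallel gripper is mounted at the origin on a cart in front of the work surface, level with it; the furniture and walls round the work are solid. World frame = base frame: x ahead of the robot, y to its left, z up, the work surface at z = 0. Lengths are in m, angles in rad, forces in N, time in s.
With the tool pointing down it reaches from about 0.35 to 0.775 m from the base axis. Payload 5.5 kg.
Tool frame: the origin (TCP) lies on the centre line of the jaws, within the pads' length; the fingertips stand 25 mm ahead of it and the grasp point (between the pads) lies 6 mm ahead of it (r.tip_reach is the distance from the TCP to the fingertips, in m); z points along the fingers, y is the line along which they close (so a half turn about z gives the same grasp; the last joint's range is limited). The gripper opens to 85 mm and grips with 20 to 120 N. Pads are 22 mm wide; open, the fingers measure 114 mm over their backs; the gripper's body (76 mm by 85 mm) begins 54 mm behind the grasp point. The pads swing forward as they close: fully open they stand 13 mm farther back than shut.
Start: joints at [0.963, 0.313, 0.046, 1.304, 0, 1.431], TCP at [0.259, 0.513, 0.256] pointing down, gripper open.
Joint ranges: [-2.76, 2.76], [-0.86, 1.69], [-1.03, 1.26], [-2.2, 2.34], [-1.47, 1.5], [-3.14, 3.14]. Speed limits (rad/s): [2.57, 2.57, 3.14, 3.14, 3.14, 3.14].

INTERFACE

Orientations are given as a unit quaternion [x, y, z, w].
In Python, from plant import r gives the robot as it stands.
- The arm moves only by the tool move_arm, never from a script. Its argument "plan" is a list of rows, each a list of 5 numbers: the shift along the tool's x, y, z in cm, then the turn about the tool's z in degrees, then the finger opening in cm, from 0 to 8.54. In form: [[dx, dy, dz, yaw, jaw], ...]. A call has 1 to 12 rows; each row is the pose to reach, as a shift and turn from the pose commanded when the call began, along the tool's axes at that moment; what a row does not reach only later rows make up. A row lasts 1/12 s, in which the tool goes at most 41.7 mm and 7.16 degrees, less where a joint would pass 70% of its speed; a pose out of reach is approached as far as the arm can. A call with a gripper value outside its range is refused whole. The fingers move at their own pace and stop on an object; the grip force is fixed at half the most. Time passes only in rows, so rows that repeat a pose let the fingers close. It gives the time, the measured TCP pose, the force, the opening and the grip force at its end, in the units of the state.
- r.get_obs(): the state, without advancing time (a new reading comes with each control period).
- r.read_camera(name): name is "side" or "top"; returns a dict with "image" (384x512x3 uint8, blue, green, red), "fovy" (degrees; the focal length in pixels is half the picture's height over the tangent of half this angle, whatever the lens; pixels are square), "cx", "cy" (the principal point, pixels), "world_to_cam" (4x4, takes a point from world to camera coordinates). Camera axes: x right, y up, looking along -z (the intrinsics and any distortion apply to the point x, -y, -z); pixel columns grow to the right and rows downward; lengths in m; the calibration is good to about 2 mm. A picture is of the moment at which its call begins. There is no depth.
- r.hand_in(): hands the job in; it is judged then, once.
The state is a dict: "time": time; "joint_pos": joint angles; "dq": joint speeds; "joint_torque": joint torques, N m; "position": TCP position; "tcp_rot": TCP orientation; "contact_force": force on the tool from outside, world axes, zero at the start; "moment": the same for the moment, N m; "gripper_width": finger opening in m; "grip_force": force on a finger pad.
Only numpy, scipy, OpenCV 4.12 (cv2) and the standard library are available. Lean on these libraries where they do the work, as an engineer would, in place of code of your own. Each camera call takes 0.05 s, during which the arm holds its last target. There are 200 camera calls.

## Working session

There is one attempt and no reset: what is moved stays moved. The work goes in short steps, Python scripts to look and compute and a tool call to move; the robot and the scene stay as the last step left them, time stands still between calls to the robot, and variables do not carry over. Pictures are saved under pics/ and viewed, at most 14 in all, crops included, and the job is handed in when it is done.

Besides the shell and the picture viewer there is one more tool, called after "Call:" as name([rows], argument=value, ...), one row to a line, values as JSON. move_arm: Moves the arm, as the interface text tells. Its arguments: {"type":"object","properties":{"plan":{"type":"array"}},"required":["plan"]}

```bash
ls; mkdir -p pics
python3 - <<'E'
from plant import r
import cv2, numpy as np
o=r.get_obs(); print(o['time'],o['position'],o['tcp_rot'],o['gripper_width'],r.tip_reach)
for n in ('top','side'):
    c=r.read_camera(n); cv2.imwrite(f'pics/{n}0.png',c['image']); print(n,c['fovy'],c['cx'],c['cy'],c['world_to_cam'].round(4).tolist(),[k for k in c])
E
```

```text
pics
0.0 [0.25901955 0.51284712 0.25541726] [ 2.31766388e-01  9.72771066e-01 -8.28391026e-04 -3.27649376e-04] 0.08505761915782009 0.025
top 54.00811852083929 259.855059502635 196.02877557739598 [[-0.0149, -0.9998, -0.0161, 0.1408], [0.9893, -0.0171, 0.1452, -0.5201], [-0.1454, -0.0138, 0.9893, -0.9873], [0.0, 0.0, 0.0, 1.0]] ['image', 'fovy', 'cx', 'cy', 'world_to_cam']
side 49.01946414943972 252.5819173630499 183.5139656880355 [[-0.9888, -0.1493, 0.0037, 0.4967], [0.0752, -0.4766, 0.8759, -0.0124], [-0.129, 0.8664, 0.4825, -1.1487], [0.0, 0.0, 0.0, 1.0]] ['image', 'fovy', 'cx', 'cy', 'world_to_cam']
```

View pics/top0.png

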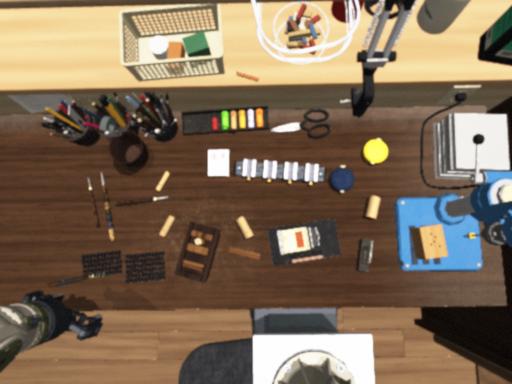

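View pics/side0.png

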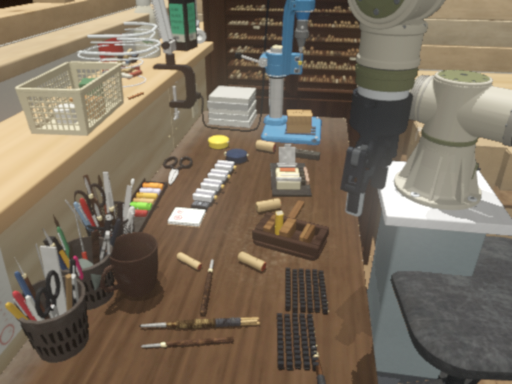

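The top view shows tin at (342,179) on the rail's right end and pad at (218,163) on its left end. The seals are at about (163,181), (167,226), (245,227) and (373,207). Look-alikes: the peg in the tray (198,241), the block on the drill stand (432,242) and the yellow tin (375,151). Next comes an enlarged crop and masks.

```bash
cat > h.py <<'E'
import cv2, numpy as np
from plant import r
def cam(n):
    c=r.read_camera(n); c['f']=c['image'].shape[0]/2/np.tan(np.radians(c['fovy']/2)); return c
def proj(c,P):
    p=c['world_to_cam']@np.append(P,1); return np.array([c['cx']+c['f']*p[0]/-p[2], c['cy']+c['f']*p[1]/p[2]])
def ray(c,uv,z):
    d=np.array([(uv[0]-c['cx'])/c['f'],-(uv[1]-c['cy'])/c['f'],-1]); R=c['world_to_cam'][:3,:3]; t=c['world_to_cam'][:3,3]
    o=-R.T@t; d=R.T@d; return o+d*(z-o[2])/d[2]
def blobs(c,lo,hi,roi,amin=40,k=4):
    x0,y0,x1,y1=roi; im=cv2.resize(c['image'][y0:y1,x0:x1],None,fx=k,fy=k,interpolation=cv2.INTER_CUBIC)
    m=cv2.inRange(cv2.cvtColor(im,cv2.COLOR_BGR2HSV),lo,hi); out=[]
    for q in cv2.findContours(m,cv2.RETR_EXTERNAL,cv2.CHAIN_APPROX_NONE)[0]:
        if cv2.contourArea(q)<amin*k*k: continue
        b=cv2.boxPoints(cv2.minAreaRect(q)); out.append(((b+0.5)/k-0.5+[x0,y0], cv2.contourArea(q)/k/k))
    return out
E
python3 - <<'E'
from h import *
c=cam('top'); s=cam('side')
cv2.imwrite('pics/crop1.png',cv2.resize(c['image'][135:280,140:400],None,fx=3,fy=3,interpolation=cv2.INTER_CUBIC))
o=r.get_obs(); print('tcp px',proj(c,o['position']),proj(s,o['position']), 'base',proj(c,[0,0,0]))
hsv=cv2.cvtColor(c['image'],cv2.COLOR_BGR2HSV)
for u,v in [(163,181),(167,226),(245,227),(373,207),(342,179),(218,163),(280,170)]: print(hsv[v,u], ray(c,(u,v),0.01).round(3))
for n,cc in(('top',c),('side',s)):
  roi=(140,140,400,280) if n=='top' else (160,130,330,290)
  for b,a in blobs(cc,(8,60,150),(25,150,255),roi):
    w=[ray(cc,p,0.012) for p in b]; e=[w[1]-w[0],w[2]-w[1]]
    print(n,b.mean(0).round(1),a,np.mean(w,0).round(4)[:2],[round(np.linalg.norm(x)*1000,1) for x in e],[round(np.degrees(np.arctan2(x[1],x[0])),1) for x in e])
E
```

```text
tcp px [ 76.07404009 309.88874936] [365.5806662  192.70943459] base [313.59992595 394.5257553 ]
[ 22  95 247] [0.574 0.406 0.01 ]
[ 21 103 242] [0.447 0.392 0.01 ]
[ 23  90 249] [0.441 0.175 0.01 ]
[ 24  78 252] [ 0.49  -0.181  0.01 ]
[111 136 101] [ 0.571 -0.099  0.01 ]
[120   1 255] [0.624 0.25  0.01 ]
[110  21 146] [0.6   0.075 0.01 ]
top [307.2 258.5] 96.0 [0.3521 0.0065] [np.float64(85.1), np.float64(10.3)] [np.float64(-82.0), np.float64(-173.1)]
top [197.8 241.3] 47.65625 [0.4032 0.3056] [np.float64(20.3), np.float64(22.8)] [np.float64(-68.2), np.float64(-157.0)]
top [299.2 239.1] 133.3125 [0.4051 0.0265] [np.float64(23.5), np.float64(47.7)] [np.float64(-81.1), np.float64(-171.9)]
top [244.6 226.7] 185.3125 [0.4414 0.1763] [np.float64(24.5), np.float64(64.3)] [np.float64(-62.7), np.float64(-152.6)]
top [166.4 225.7] 148.15625 [0.4476 0.3933] [np.float64(64.2), np.float64(19.9)] [np.float64(-27.9), np.float64(-119.1)]
top [373.4 206.4] 222.875 [ 0.4919 -0.1815] [np.float64(65.1), np.float64(29.1)] [np.float64(-15.7), np.float64(-104.1)]
top [162.3 180.7] 114.8125 [0.5751 0.4077]
[... 338 characters left out ...]
4375 [0.4097 0.2111] [np.float64(30.6), np.float64(26.2)] [np.float64(-149.1), np.float64(101.8)]
side [292. 217.] 194.78125 [0.3733 0.2178] [np.float64(147.0), np.float64(26.9)] [np.float64(-104.7), np.float64(133.6)]
side [268.1 203. ] 188.59375 [0.4376 0.1671] [np.float64(68.3), np.float64(41.8)] [np.float64(-149.0), np.float64(101.5)]
side [287.  169.4] 78.9375 [ 0.4056 -0.0259] [np.float64(52.0), np.float64(32.1)] [np.float64(-171.0), np.float64(93.4)]
side [306.1 173.8] 47.0 [ 0.3501 -0.0082] [np.float64(13.0), np.float64(91.7)] [np.float64(-146.9), np.float64(97.5)]
side [264.5 144.1] 128.125 [ 0.4929 -0.1972] [np.float64(65.5), np.float64(71.0)] [np.float64(-86.6), np.float64(159.5)]
```

View pics/crop1.png

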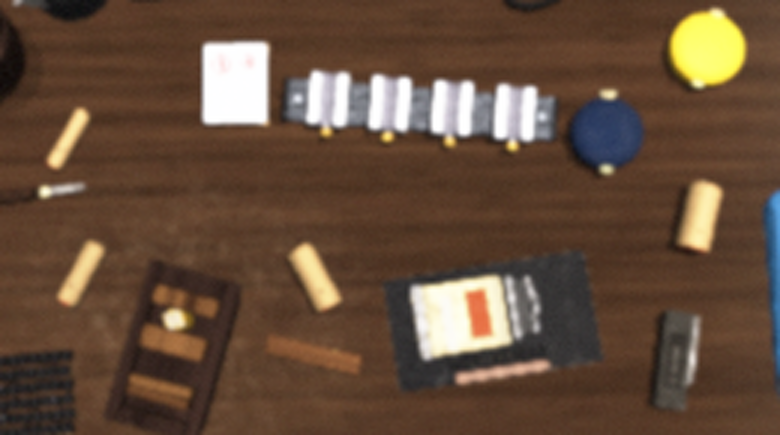

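The crop shows four boxwood sticks by thickness: 30 at (700,216), 25 at (315,277), 20 at (81,273), 15 at (68,138) (crop pixels). Blocks run from (328,98) to (515,112), pad on the left and blue tin on the right. The tray peg and the yellow tin are not to be touched. Next I measure the blocks.

Run:
```python
from h import *
c=cam('top'); s=cam('side')
P=[]
for b,a in blobs(c,(0,0,185),(179,60,255),(232,150,332,190),20,6)+[('s',0)]+blobs(s,(0,0,175),(179,70,255),(185,150,245,210),10,6):
    if a==0: print('side'); continue
    cc=c if len(P)<4 else s
    w=[ray(cc,p,0.0245) for p in b]; e=[w[1]-w[0],w[2]-w[1]]; m=np.mean(w,0)
    P.append(m); print(b.mean(0).round(1),a,m.round(4)[:2],[round(np.linalg.norm(x)*1000,1) for x in e],[round(np.degrees(np.arctan2(x[1],x[0])),1) for x in e])
P=np.array(P[:4]); P=P[np.argsort(P[:,1])]; d=P[3]-P[0]; print(np.diff(P,axis=0).round(4).tolist(),np.degrees(np.arctan2(d[1],d[0])),np.linalg.norm(d)/3)
```

```text
[313.  172.6] 230.625 [ 0.5878 -0.0161] [np.float64(54.2), np.float64(48.3)] [np.float64(-6.7), np.float64(-96.2)]
[290.4 170.8] 218.48611111111111 [0.5941 0.0464] [np.float64(52.9), np.float64(39.7)] [np.float64(-3.5), np.float64(-93.3)]
[269.8 168.9] 217.70833333333334 [0.6007 0.1038] [np.float64(51.2), np.float64(39.2)] [np.float64(-5.6), np.float64(-96.0)]
[249.  167.7] 222.25 [0.6051 0.162 ] [np.float64(53.0), np.float64(39.7)] [np.float64(-3.6), np.float64(-94.3)]
side
[194.2 208.2] 23.458333333333332 [0.6075 0.2391] [np.float64(46.4), np.float64(10.5)] [np.float64(-171.1), np.float64(104.4)]
[203.4 193.1] 194.54166666666666 [0.6042 0.1646] [np.float64(63.8), np.float64(59.6)] [np.float64(-76.9), np.float64(178.5)]
[217.3 173.8] 439.59722222222223 [0.5924 0.0488] [np.float64(200.1), np.float64(80.0)] [np.float64(-95.6), np.float64(130.6)]
[[0.0062, 0.0625, 0.0], [0.0066, 0.0574, 0.0], [0.0044, 0.0581, 0.0]] 84.45923650056841 0.059636445808081355
```

```bash
cat >> h.py <<'E'
from scipy.spatial.transform import Rotation as Ro
def delta(x,y,z,ang):
    o=r.get_obs(); R=Ro.from_quat(o['tcp_rot']).as_matrix(); d=R.T@(np.array([x,y,z])-o['position'])*100
    a=np.degrees(np.arctan2(R[1,0],R[0,0])); t=(a-ang+90)%180-90   # + turn about tool z (down) lowers world angle
    print('t',round(o['time'],2),'tcp',o['position'].round(4),'ang',round((a+90)%180-90,1),'F',o['contact_force'].round(1),'w',round(o['gripper_width'],4),'-> cm',d.round(2),'turn',round(t,1))
SEAL={30:(.492,-.1815,-15),25:(.4414,.1763,27.4),20:(.4476,.393,-28.5),15:(.5751,.4077,-30)}
BLK={30:(.5895,-.0115),25:(.595,.0462),20:(.6005,.1038),15:(.606,.1615)}; BANG=-5.3
E
python3 -c "
from h import *
x,y,a=SEAL[20]; delta(x,y,.09,a)"
```

```text
t 0.3 tcp [0.2592 0.5131 0.256 ] ang -26.8 F [ 0.5 -0.9 -0.3] w 0.0852 -> cm [-22.23  -2.22  16.6 ] turn 1.7
```

Call:
move_arm([
  [-3.7,-0.4,2.2,0.3,4.5],
  [-7.4,-0.7,4.4,0.6,4.5],
  [-11.1,-1.1,7,0.9,4.5],
  [-14.8,-1.5,9.5,1.2,4.5],
  [-18.5,-1.9,12,1.5,4.5],
  [-21,-2.2,14.5,1.7,4.5],
  [-22.2,-2.2,16.6,1.7,4.5],
  [-22.2,-2.2,16.6,1.7,4.5],
  [-22.2,-2.2,16.6,1.7,4.5],
])

```text
time: 1.05
position: [0.447, 0.3921, 0.0886]
tcp_rot: [0.247, 0.969, -0.001, -0.002]
contact_force: [-0.6, 1.0, 0.3]
gripper_width: 0.0452
grip_force: 0.0
```

```bash
python3 -c "
from h import *
x,y,a=SEAL[20]; delta(x,y,.036,a)
c=cam('top');s=cam('side')
a=cv2.resize(c['image'][180:270,120:220],(400,360),interpolation=2);b=cv2.resize(s['image'][190:290,200:300],(360,360),interpolation=2)
cv2.imwrite('pics/a1.png',np.hstack([a,b]))"
```

```text
t 1.05 tcp [0.447  0.3921 0.0886] ang -28.6 F [-0.6  1.   0.3] w 0.0452 -> cm [-0.02  0.13  5.26] turn -0.1
```

View pics/a1.png

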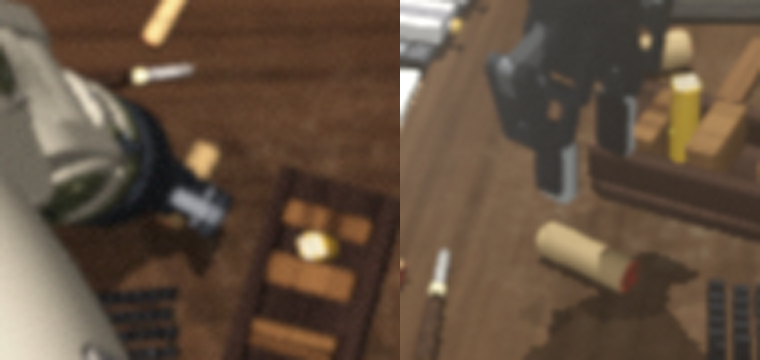

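The pads straddle the seal (left pane, seal at (205,160); right pane, fingers over it). Descending.

Call:
move_arm([
  [0,0.1,2.5,0,4.5],
  [0,0.1,4.5,0,4.5],
  [0,0.1,5.4,0,4.5],
  [0,0.1,5.9,0,4.5],
  [0,0.1,5.9,0,4.5],
])

```text
time: 1.57
position: [0.4473, 0.395, 0.0315]
tcp_rot: [0.245, 0.969, -0.0, -0.0]
contact_force: [-0.6, 0.3, 0.3]
gripper_width: 0.0453
grip_force: 0.0
```

```bash
python3 -c "
from h import *
x,y,a=SEAL[20]; delta(x,y,.026,a)
s=cam('side')
b=cv2.resize(s['image'][205:285,205:305],(750,600),interpolation=2)
cv2.imwrite('pics/a2.png',b)"
```

```text
t 1.57 tcp [0.4473 0.395  0.0315] ang -28.4 F [-0.6  0.3  0.3] w 0.0453 -> cm [-0.13 -0.16  0.55] turn 0.1
```

View pics/a2.png

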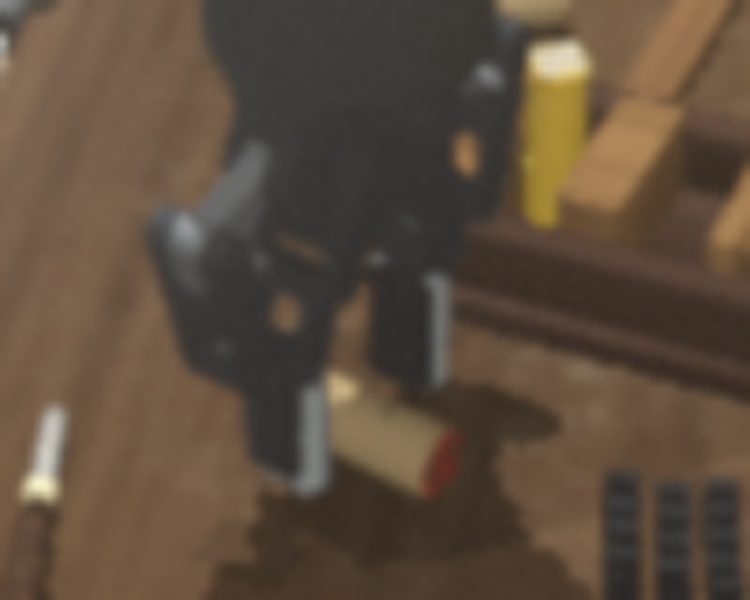

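```bash
python3 -c "
from h import *
s=cam('side')
for z in (0,.003,.006,.009,.012): print(z,[proj(s,[*p,z]).round(1) for p in ((.4484,.420),(.4581,.4149),(.468,.4097))])
print(proj(s,[.4473-.03*.88,.395+.03*.476,.01]))"
```

```text
0 [array([247.9, 272.9]), array([243.5, 270.7]), array([239.2, 268.5])]
0.003 [array([247.9, 271.7]), array([243.5, 269.6]), array([239.1, 267.4])]
0.006 [array([247.9, 270.6]), array([243.5, 268.4]), array([239.1, 266.2])]
0.009 [array([247.9, 269.4]), array([243.5, 267.2]), array([239.1, 265.1])]
0.012 [array([247.9, 268.2]), array([243.5, 266.1]), array([239.1, 263.9])]
[262.29578189 266.90383692]
```

Fingertips measure about 6.5 mm above the desk, and the seal is centred between them. Closing.

Call:
move_arm([
  [0,0,0,0,1.5],
  [0,0,0,0,1.5],
  [0,0,0,0,1.5],
  [0,0,0,0,1.5],
  [0,0,0,0,1.5],
  [0,0,0,0,1.5],
])

```text
time: 2.17
position: [0.4488, 0.395, 0.0328]
tcp_rot: [0.246, 0.969, 0.001, 0.001]
contact_force: [-1.2, -0.0, 6.8]
gripper_width: 0.0177
grip_force: 59.0
```

```bash
python3 -c "
from h import *
x,y=BLK[20]; delta(x,y,.10,BANG)
s=cam('side')
b=cv2.resize(s['image'][205:285,205:305],(750,600),interpolation=2)
cv2.imwrite('pics/a3.png',b)"
```

```text
t 2.17 tcp [0.4488 0.395  0.0328] ang -28.5 F [-1.2 -0.   6.8] w 0.0177 -> cm [-27.24 -18.34  -6.74] turn -23.2
```

View pics/a3.png

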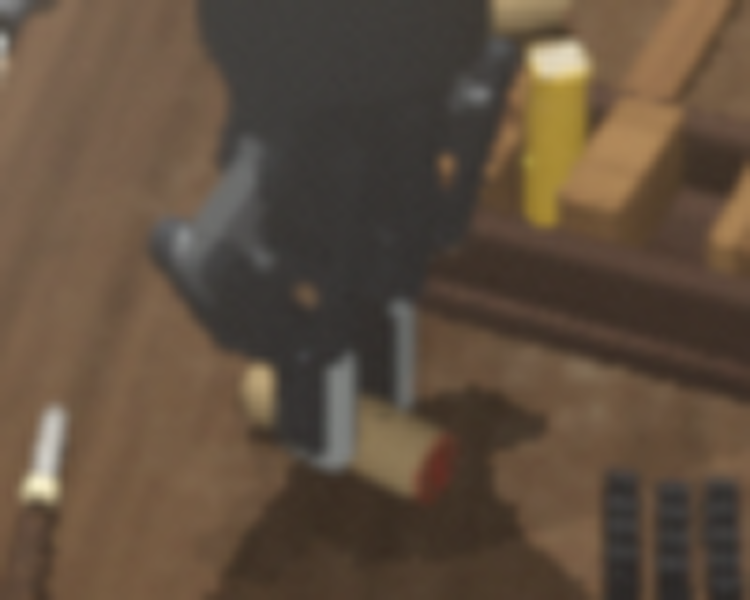

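```bash
python3 -c "
from h import *
s=cam('side')
for w in (.009,.010):
  b=np.array([.4488,.395])+w*np.array([.477,.879])+.011*np.array([-.879,.477])
  for z in (0,.004,.008,.012,.016): print(w,z,proj(s,[*b,z]).round(1))
e=np.array([.4488,.395])+.03*np.array([-.879,.477])
print(proj(s,[*e,.01]))"
```

```text
0.009 0 [251.3 269.3]
0.009 0.004 [251.3 267.7]
0.009 0.008 [251.3 266.2]
0.009 0.012 [251.3 264.6]
0.009 0.016 [251.3 263.1]
0.01 0 [251.  269.5]
0.01 0.004 [251. 268.]
0.01 0.008 [251.  266.4]
0.01 0.012 [251.  264.9]
0.01 0.016 [251.  263.3]
[261.53654203 266.83659285]
```

Call:
move_arm([
  [0,0,-1.5,0,1.5],
  [0,0,-4,0,1.5],
  [-1,-0.7,-6.5,-1,1.5],
  [-4,-2.7,-7.5,-4,1.5],
  [-7,-4.7,-7.5,-7,1.5],
  [-10,-6.7,-7.5,-10,1.5],
  [-13,-8.7,-7.5,-13,1.5],
  [-16,-10.7,-7.5,-16,1.5],
  [-19,-12.7,-7.5,-19,1.5],
  [-22,-14.7,-7.5,-22,1.5],
  [-25,-16.7,-7.5,-23.2,1.5],
  [-27,-18,-7.5,-23.2,1.5],
])

```text
time: 3.27
position: [0.601, 0.1041, 0.1067]
tcp_rot: [0.047, 0.999, -0.0, 0.001]
contact_force: [0.5, 0.2, 0.5]
gripper_width: 0.0178
grip_force: 59.4
```

```bash
python3 -c "
from h import *
x,y=BLK[20]; delta(x,y,.075,BANG)
c=cam('top');s=cam('side')
a=cv2.resize(c['image'][140:200,230:330],(700,420),interpolation=2);b=cv2.resize(s['image'][120:220,170:270],(420,420),interpolation=2)
cv2.imwrite('pics/a4.png',np.hstack([a[:,150:530],b]))"
```

```text
t 3.27 tcp [0.601  0.1041 0.1067] ang -5.4 F [0.5 0.2 0.5] w 0.0178 -> cm [ 0.05 -0.04  3.17] turn -0.1
```

View pics/a4.png

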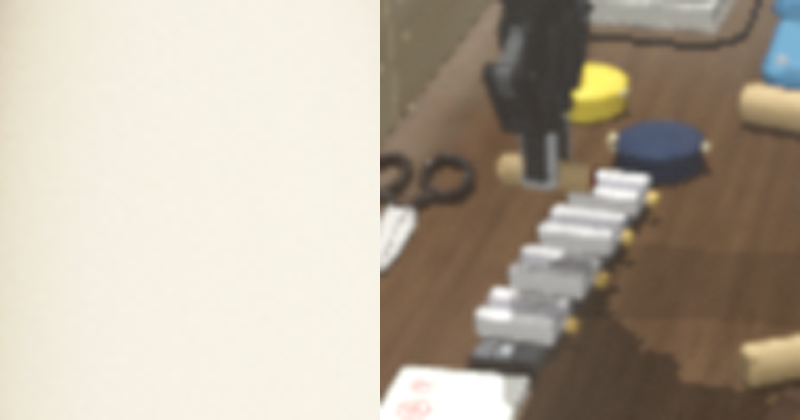

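The side view shows the seal level in the jaws over the third block (top view is hidden by the arm). Lowering.

Call:
move_arm([
  [0,0,2,0,1.5],
  [0,0,3.7,0,1.5],
  [0,0,4.6,0,1.5],
  [0,0,4.9,0,1.5],
  [0,0,5.0,0,1.5],
  [0,0,5.0,0,1.5],
])

```text
time: 3.87
position: [0.5995, 0.1079, 0.0567]
tcp_rot: [0.046, 0.999, 0.0, 0.0]
contact_force: [0.5, -0.4, -0.6]
gripper_width: 0.0179
grip_force: 59.4
```

```bash
python3 -c "
from h import *
x,y=BLK[20]; delta(x,y,.0543,BANG)
s=cam('side')
b=cv2.resize(s['image'][165:225,175:255],(800,600),interpolation=2)
cv2.imwrite('pics/a5.png',b)"
```

```text
t 3.87 tcp [0.5995 0.1079 0.0567] ang -5.3 F [ 0.5 -0.4 -0.6] w 0.0179 -> cm [-0.14 -0.39  0.24] turn 0.0
```

View pics/a5.png

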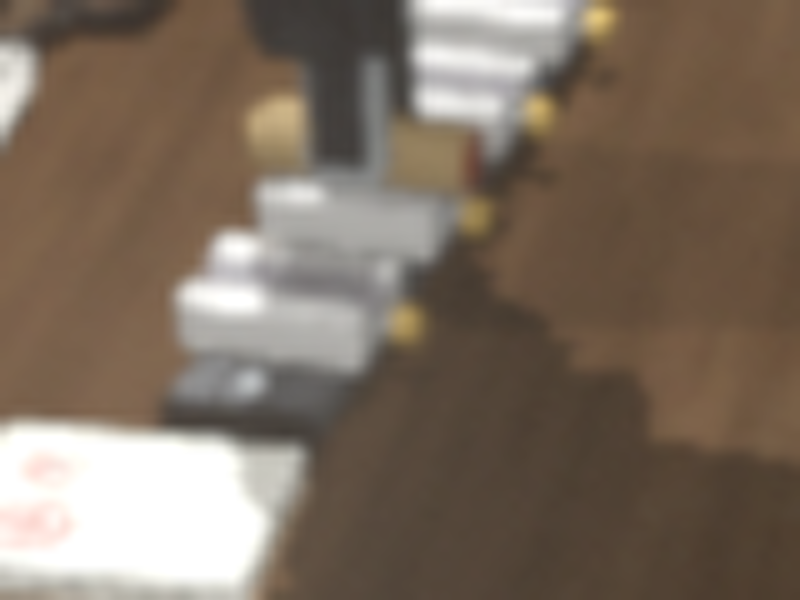

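Seal hangs just above block 3 (seal ends at (250,130) and (475,165)), 4 mm towards +y. I correct and set it down.

Call:
move_arm([
  [-0.1,-0.4,0,0,1.5],
  [-0.1,-0.4,0,0,1.5],
  [-0.1,-0.4,0.15,0,1.5],
  [-0.1,-0.4,0.25,0,1.5],
  [-0.1,-0.4,0.3,0,1.5],
  [-0.1,-0.4,0.3,0,1.5],
])

```text
time: 4.42
position: [0.6009, 0.1033, 0.0556]
tcp_rot: [0.046, 0.999, 0.0, 0.001]
contact_force: [-3.4, -1.2, 11.5]
gripper_width: 0.0182
grip_force: 60.4
```

```bash
python3 -c "
from h import *
x,y=BLK[20]; delta(x,y,.0543,BANG);print(r.get_obs()['moment'].round(2))"
```

```text
t 4.42 tcp [0.6009 0.1033 0.0556] ang -5.3 F [-3.4 -1.2 11.5] w 0.0182 -> cm [0.04 0.05 0.13] turn -0.0
[-0.1   0.7  -0.01]
```

Call:
move_arm([
  [0,0,0,0,2.2],
  [0,0,0,0,2.6],
  [0,0,0,0,3.2],
  [0,0,-0.2,0,3.4],
  [0,0,-0.8,0,3.4],
  [0,0,-2.5,0,3.4],
  [0,0,-5,0,3.4],
])

```text
time: 5.0
position: [0.5981, 0.1032, 0.1017]
tcp_rot: [0.046, 0.999, -0.0, -0.003]
contact_force: [-0.5, -0.1, -0.4]
gripper_width: 0.0339
grip_force: 0.0
```

```bash
python3 -c "
from h import *
x,y,a=SEAL[15]; delta(x,y,.09,a)
s=cam('side')
b=cv2.resize(s['image'][165:225,175:255],(800,600),interpolation=2)
cv2.imwrite('pics/a6.png',b)"
```

```text
t 5.0 tcp [0.5981 0.1032 0.1017] ang -5.3 F [-0.5 -0.1 -0.4] w 0.0339 -> cm [ 5.1  30.11  1.17] turn 24.7
```

View pics/a6.png

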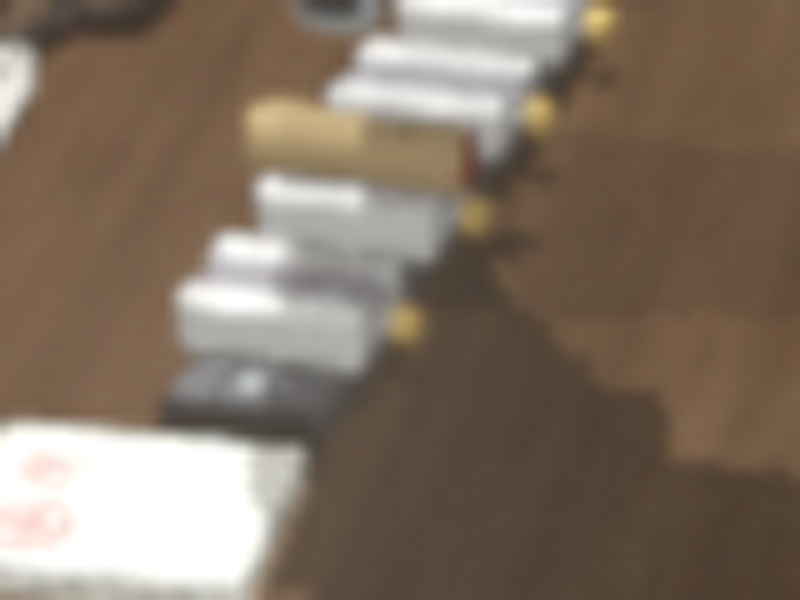

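Seal 20 lies along its groove, ends at (250,125) and (472,160). Next, seal 15.

Call:
move_arm([
  [0.6,3.5,0,3,4],
  [1.2,7,0,6,4],
  [1.8,10.5,0,9,4],
  [2.4,14,0,12,4],
  [3,17.5,0,15,4],
  [3.5,20.5,0,18,4],
  [4.1,24,0,21,4],
  [4.6,27,0.3,24,4],
  [5.1,29.5,0.7,24.7,4],
  [5.1,30.1,1.2,24.7,4],
  [5.1,30.1,1.2,24.7,4],
  [5.1,30.1,1.2,24.7,4],
])

```text
time: 6.05
position: [0.5767, 0.4073, 0.0908]
tcp_rot: [0.258, 0.966, -0.001, -0.0]
contact_force: [-0.3, 0.3, 0.1]
gripper_width: 0.0397
grip_force: 0.0
```

```bash
python3 -c "
from h import *
x,y,a=SEAL[15]; delta(x,y,.0305,a)
c=cam('top');s=cam('side')
for n,q,roi in (('top',c,(140,160,190,205)),('side',s,(160,235,220,285))):
  for b,ar in blobs(q,(8,60,110),(25,150,255),roi,20):
    w=[ray(q,p,.0075) for p in b]; print(n,b.mean(0).round(1),ar,np.mean(w,0).round(4))
a=cv2.resize(c['image'][150:210,130:200],(420,360),interpolation=2);b=cv2.resize(s['image'][215:285,155:225],(360,360),interpolation=2)
cv2.imwrite('pics/b1.png',np.hstack([a,b]))"
```

```text
t 6.05 tcp [0.5767 0.4073 0.0908] ang -30.0 F [-0.3  0.3  0.1] w 0.0397 -> cm [ 0.16 -0.04  6.03] turn 0.0
top [159.3 185.5] 22.03125 [0.5621 0.4173 0.0075]
top [166.8 172.5] 20.40625 [0.5993 0.3969 0.0075]
side [215.9 278. ] 63.0625 [0.5062 0.4524 0.0075]
side [204.1 241.6] 218.5 [0.5579 0.3417 0.0075]
side [175.8 254.3] 804.3125 [0.6077 0.3883 0.0075]
```

View pics/b1.png

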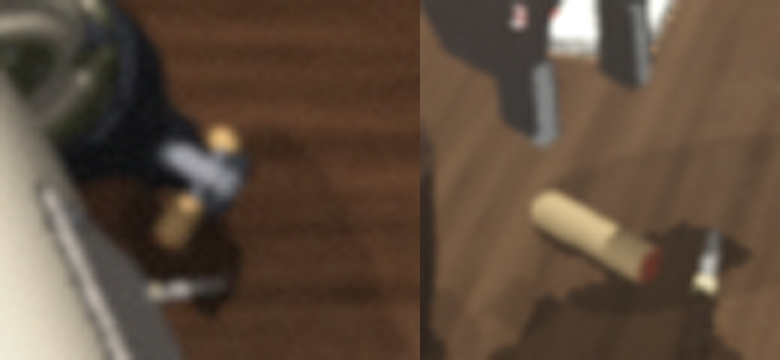

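```bash
python3 -c "
from h import *
s=cam('side'); o=r.get_obs(); R=Ro.from_quat(o['tcp_rot']).as_matrix()
for sg in (1,-1):
 for d in (.02,.023,.026,.029): print(sg,d,[proj(s,o['position']+R@np.array([e,sg*o['gripper_width']/2,d])).round(1) for e in (.011,-.011)])
print(o['position'])
im=s['image'][225:250,170:210]; g=cv2.cvtColor(im,cv2.COLOR_BGR2GRAY)
print(g[:,:32])"
```

```text
1 0.02 [array([181.1, 240.5]), array([173.4, 236.3])]
1 0.023 [array([181.2, 241.8]), array([173.6, 237.5])]
1 0.026 [array([181.4, 243. ]), array([173.7, 238.8])]
1 0.029 [array([181.5, 244.2]), array([173.8, 240. ])]
-1 0.02 [array([195.9, 231.2]), array([188.2, 227.3])]
-1 0.023 [array([196. , 232.4]), array([188.3, 228.5])]
-1 0.026 [array([196. , 233.7]), array([188.4, 229.7])]
-1 0.029 [array([196.1, 234.9]), array([188.5, 230.9])]
[0.57757971 0.40620359 0.09168154]
[[ 62  61  61  62  63  62  63  61  64  91 132 147 147 149 155 154 146 147
  143 107  71  61  60  60  60  61  78 110 120 107 111 104]
 [ 60  61  60  61  62  62  62  64  74  88  99 104 106 110 115 116 116 125
  127  97  70  61  60  61  60  61  75 107 122 113 102 100]
 [ 61  60  60  61  61  62  66  80  98 109  96  91  94  95  97  99 101 107
  105  84  65  61  60  60  60  61  75 105 121 111 102 101]
 [ 60  61  61  61  61  62  76 107 122 122 103  93  93  93  95  97  98 100
   95  84  69  63  59  60  59  61  71  98 118 111 104 103]
 [ 62  61  61  61  62  62  82 118 129 125 103  91  91  93  95  96  98  99
   99  94  84  72
[... 2002 characters left out ...]
7  99 100  99  98  92  89  86  87]
 [ 96  98  96  92  93  92  91  93  95  99 101 102 100  99  95  89  88  87
   88  90  93  94  95  95  93  93  93  91  89  85  85  87]
 [ 98  98  94  93  93  93  92  94  98 102 102 102 100  97  92  88  87  86
   87  89  91  90  90  90  90  91  90  88  86  85  86  87]
 [ 97  96  92  92  92  93  94  97 101 103 103 103  99  95  91  86  84  83
   82  85  87  86  88  89  91  90  89  87  86  86  87  88]
 [ 98  94  92  93  93  93  96 100 103 103 102 100  95  91  87  82  80  78
   80  84  87  86  88  90  91  90  89  87  87  86  87  88]
 [ 96  92  92  92  93  93  99 103 103 103  99  96  89  83  81  78  78  77
   81  84  87  88  88  91  91  89  87  87  86  87  88  87]]
```

Pads straddle the seal, tip measured about 25 mm ahead of the TCP. Descending and closing.

Call:
move_arm([
  [0.2,0,2.5,0,4],
  [0.2,0,4.5,0,4],
  [0.2,0,5.4,0,4],
  [0.2,0,5.8,0,4],
  [0.2,0,5.8,0,4],
  [0.2,0,5.8,0,4],
])

```text
time: 6.7
position: [0.5761, 0.4085, 0.0342]
tcp_rot: [0.259, 0.966, 0.0, 0.0]
contact_force: [-0.8, -0.2, 0.6]
gripper_width: 0.0402
grip_force: 0.0
```

```bash
python3 -c "
from h import *
x,y,a=SEAL[15]; delta(x,y,.032,a)"
```

```text
t 6.7 tcp [0.5761 0.4085 0.0342] ang -30.0 F [-0.8 -0.2  0.6] w 0.0402 -> cm [ 0.04 -0.11  0.22] turn -0.0
```

Call:
move_arm([
  [0,-0.1,0.2,0,4],
  [0,-0.1,0.2,0,2.5],
  [0,-0.1,0.2,0,1],
  [0,-0.1,0.2,0,1],
  [0,-0.1,0.2,0,1],
  [0,-0.1,0.2,0,1],
  [0,-0.1,0.2,0,1],
])

```text
time: 7.28
position: [0.5754, 0.4082, 0.0324]
tcp_rot: [0.259, 0.966, 0.001, 0.001]
contact_force: [-0.5, -1.5, 5.2]
gripper_width: 0.012
grip_force: 59.0
```

```bash
python3 -c "
from h import *
x,y=BLK[15]; delta(x,y,.10,BANG)"
```

```text
t 7.28 tcp [0.5754 0.4082 0.0324] ang -30.0 F [-0.5 -1.5  5.2] w 0.012 -> cm [-14.99 -19.82  -6.77] turn -24.7
```

Call:
move_arm([
  [0,0,-1.5,0,1],
  [0,0,-4,0,1],
  [-0.8,-1,-6,-2,1],
  [-2.8,-3.6,-6.8,-5,1],
  [-5,-6.6,-6.8,-9,1],
  [-7.2,-9.6,-6.8,-13,1],
  [-9.4,-12.6,-6.8,-17,1],
  [-11.6,-15.6,-6.8,-21,1],
  [-13.6,-18,-6.8,-24.7,1],
  [-15,-19.8,-6.8,-24.7,1],
  [-15,-19.8,-6.8,-24.7,1],
  [-15,-19.8,-6.8,-24.7,1],
])

```text
time: 8.28
position: [0.6058, 0.1601, 0.0991]
tcp_rot: [0.048, 0.999, 0.0, -0.0]
contact_force: [0.2, -0.2, -0.7]
gripper_width: 0.0119
grip_force: 58.7
```

Call:
move_arm([
  [0,0,1.5,0,1],
  [0,0,3,0,1],
  [0,0,3.6,0,1],
  [0,0,3.8,0,1],
  [0,0,3.8,0,1],
  [0,0,3.8,0,1],
])

```text
time: 8.78
position: [0.6058, 0.1622, 0.0617]
tcp_rot: [0.046, 0.999, 0.0, 0.0]
contact_force: [-0.2, 0.6, 1.0]
gripper_width: 0.0121
grip_force: 58.7
```

```bash
python3 -c "
from h import *
x,y=BLK[15]; delta(x,y,.0536,BANG)
s=cam('side')
b=cv2.resize(s['image'][165:225,175:255],(800,600),interpolation=2)
cv2.imwrite('pics/b2.png',b)"
```

```text
t 8.78 tcp [0.6058 0.1622 0.0617] ang -5.2 F [-0.2  0.6  1. ] w 0.0121 -> cm [-0.02 -0.06  0.81] turn 0.1
```

View pics/b2.png

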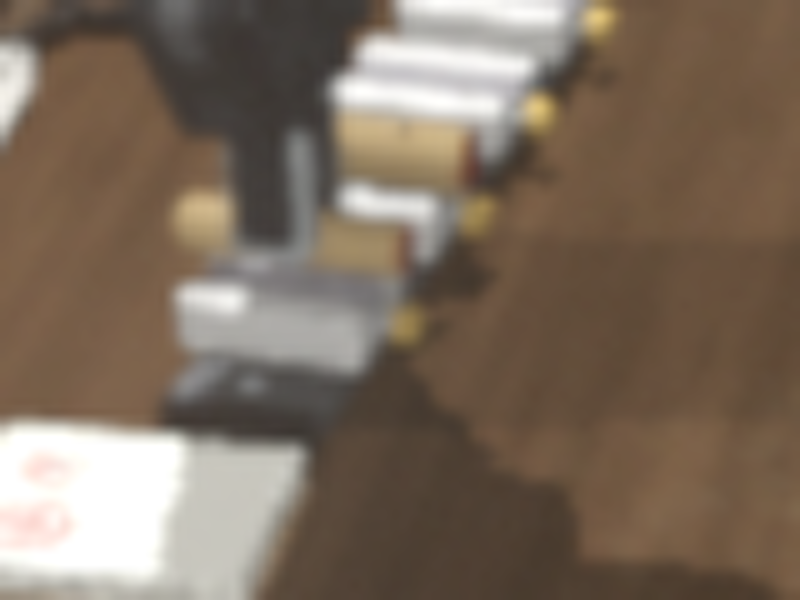

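Seal 15 hangs level above the fourth block (ends (180,218) and (405,250)), seal 20 undisturbed. Setting down.

Call:
move_arm([
  [0,-0.05,0.4,0,1],
  [0,-0.05,0.6,0,1],
  [0,-0.05,0.7,0,1],
  [0,-0.05,0.75,0,1],
  [0,-0.05,0.75,0,1],
])

```text
time: 9.25
position: [0.606, 0.161, 0.0549]
tcp_rot: [0.046, 0.999, 0.0, 0.001]
contact_force: [-1.6, 0.3, 5.4]
gripper_width: 0.0122
grip_force: 59.4
```

Call:
move_arm([
  [0,0,0.05,0,1],
  [0,0,0.05,0,1],
  [0,0,0.05,0,1],
])

```text
time: 9.5
position: [0.6059, 0.1609, 0.0548]
tcp_rot: [0.046, 0.999, 0.0, 0.001]
contact_force: [-2.5, -0.3, 7.5]
gripper_width: 0.0124
grip_force: 59.8
```

Call:
move_arm([
  [0,0,0,0,1.6],
  [0,0,0,0,2.0],
  [0,0,0,0,2.6],
  [0,0,-0.2,0,3.0],
  [0,0,-0.8,0,3.0],
  [0,0,-2.5,0,3],
  [0,0,-5,0,3.4],
  [0,0,-6,0,4.5],
])

```text
time: 10.17
position: [0.607, 0.1611, 0.1164]
tcp_rot: [0.046, 0.999, 0.0, 0.002]
contact_force: [0.6, -1.4, 0.8]
gripper_width: 0.0446
grip_force: 0.0
```

```bash
python3 -c "
from h import *
x,y,a=SEAL[25]; delta(x,y,.10,a)
s=cam('side')
for k,roi in ((15,(185,180,222,198)),(20,(195,170,228,186))):
  for b,ar in blobs(s,(8,50,100),(28,170,255),roi,20): print(k,b.round(1).tolist(),ar)
for k in(15,20):
  p=np.array(BLK[k]);u=np.array([np.cos(np.radians(BANG)),np.sin(np.radians(BANG))]);z=.02+1.155*k/2000
  print(k,[proj(s,[*(p+e*u),z]).round(1) for e in(.03,-.03)])
"
```

```text
t 10.17 tcp [0.607  0.1611 0.1164] ang -5.3 F [ 0.6 -1.4  0.8] w 0.0446 -> cm [ 1.664e+01 -1.000e-02  1.580e+00] turn -32.7
15 [[184.6, 179.6], [221.4, 179.6], [221.4, 197.4], [184.6, 197.4]] 395.96875
20 [[194.6, 169.6], [227.4, 169.6], [227.4, 185.4], [194.6, 185.4]] 254.875
15 [array([191.9, 189.4]), array([214.1, 192.3])]
20 [array([199.7, 178.1]), array([221.1, 180.7])]
```

Call:
move_arm([
  [2,0,0,-4,5],
  [4.5,0,0,-8,5],
  [7,0,0,-13,5],
  [9.5,0,0,-18,5],
  [12,0,0,-23,5],
  [14.5,0,0.5,-28,5],
  [16.6,0,1.2,-32.7,5],
  [16.6,0,1.6,-32.7,5],
  [16.6,0,1.6,-32.7,5],
  [16.6,0,1.6,-32.7,5],
])

```text
time: 11.05
position: [0.4411, 0.1763, 0.0973]
tcp_rot: [-0.236, 0.972, -0.0, 0.001]
contact_force: [0.7, 0.7, 0.1]
gripper_width: 0.05
grip_force: 0.0
```

```bash
python3 -c "
from h import *
x,y,a=SEAL[25]; delta(x,y,.035,a)
s=cam('side')
a=cv2.resize(s['image'][165:225,175:235],(400,400),interpolation=2);b=cv2.resize(s['image'][150:230,230:310],(400,400),interpolation=2)
cv2.imwrite('pics/c1.png',np.hstack([a,b]))"
```

```text
t 11.05 tcp [0.4411 0.1763 0.0973] ang 27.3 F [0.7 0.7 0.1] w 0.05 -> cm [-0.02 -0.01  6.23] turn -0.1
```

View pics/c1.png

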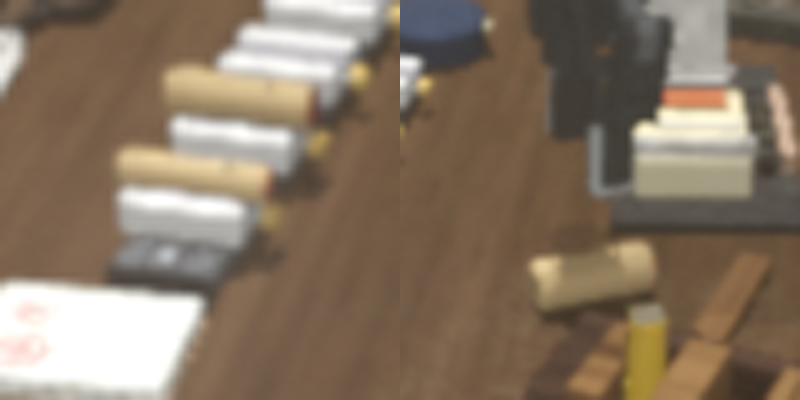

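Left: seals 20 and 15 lie in their grooves. Right: open jaws above seal 25 at (590,275). Descend and grip.

Call:
move_arm([
  [0,0,2.5,0,5],
  [0,0,4.8,0,5],
  [0,0,5.9,0,5],
  [0,0,6.3,0,5],
  [0,0,6.3,0,5],
  [0,0,6.3,0,5],
])

```text
time: 11.6
position: [0.4415, 0.1762, 0.0347]
tcp_rot: [-0.236, 0.972, -0.0, 0.0]
contact_force: [0.5, 0.6, -0.2]
gripper_width: 0.05
grip_force: 0.0
```

Call:
move_arm([
  [0,0,0,0,3.5],
  [0,0,0,0,2],
  [0,0,0,0,2],
  [0,0,0,0,2],
  [0,0,0,0,2],
  [0,0,0,0,2],
])

```text
time: 12.1
position: [0.4416, 0.1764, 0.0356]
tcp_rot: [-0.237, 0.972, -0.0, 0.001]
contact_force: [0.1, -0.5, 5.5]
gripper_width: 0.0226
grip_force: 59.1
```

```bash
python3 -c "
from h import *
x,y=BLK[25]; delta(x,y,.105,BANG)"
```

```text
t 12.1 tcp [0.4416 0.1764 0.0356] ang 27.4 F [ 0.1 -0.5  5.5] w 0.0226 -> cm [ -7.65 -18.63  -6.91] turn 32.7
```

Call:
move_arm([
  [0,0,-1.5,0,2],
  [0,0,-4,0,2],
  [-0.3,-0.8,-6,3,2],
  [-1.2,-3,-7,8,2],
  [-2.4,-6,-7,13,2],
  [-3.7,-9,-7,18,2],
  [-4.9,-12,-7,23,2],
  [-6.1,-15,-7,28,2],
  [-7.1,-17.4,-7,32.7,2],
  [-7.6,-18.6,-7,32.7,2],
  [-7.6,-18.6,-7,32.7,2],
  [-7.6,-18.6,-7,32.7,2],
])

```text
time: 13.1
position: [0.5935, 0.0456, 0.1041]
tcp_rot: [0.047, 0.999, 0.0, -0.0]
contact_force: [-1.3, 0.2, 0.1]
gripper_width: 0.023
grip_force: 59.1
```

Call:
move_arm([
  [0,0,1.5,0,2],
  [0,0,3,0,2],
  [0,0,3.8,0,2],
  [0,0,3.9,0,2],
  [0,0,3.9,0,2],
  [0,0,3.9,0,2],
])

```text
time: 13.6
position: [0.5934, 0.0465, 0.0659]
tcp_rot: [0.046, 0.999, 0.0, 0.0]
contact_force: [0.4, -1.1, 0.6]
gripper_width: 0.0229
grip_force: 59.1
```

```bash
python3 -c "
from h import *
x,y=BLK[25]; delta(x,y,.058,BANG)"
```

```text
t 13.6 tcp [0.5934 0.0465 0.0659] ang -5.3 F [ 0.4 -1.1  0.6] w 0.0229 -> cm [-0.16 -0.02  0.79] turn 0.0
```

Call:
move_arm([
  [-0.1,0,0.4,0,2],
  [-0.15,0,0.6,0,2],
  [-0.15,0,0.7,0,2],
  [-0.15,0,0.8,0,2],
  [-0.15,0,0.8,0,2],
  [-0.15,0,0.8,0,2],
])

```text
time: 14.1
position: [0.5954, 0.0459, 0.0586]
tcp_rot: [0.046, 0.999, 0.0, 0.001]
contact_force: [-2.1, -0.4, 7.3]
gripper_width: 0.0228
grip_force: 59.9
```

Call:
move_arm([
  [0,0,0.05,0,2],
  [0,0,0.05,0,2.6],
  [0,0,0.05,0,3.1],
  [0,0,0,0,3.6],
  [0,0,-0.2,0,3.9],
  [0,0,-0.8,0,3.9],
  [0,0,-2.5,0,3.9],
  [0,0,-5,0,4.5],
  [0,0,-5,0,5.5],
])

```text
time: 14.85
position: [0.5976, 0.0458, 0.1121]
tcp_rot: [0.046, 0.999, 0.0, 0.003]
contact_force: [0.6, 0.2, 1.0]
gripper_width: 0.0545
grip_force: 0.0
```

```bash
python3 -c "
from h import *
x,y,a=SEAL[30]; delta(x,y,.10,a)"
```

```text
t 14.85 tcp [0.5976 0.0458 0.1121] ang -5.3 F [0.6 0.2 1. ] w 0.0545 -> cm [  8.43 -23.61   1.14] turn 9.7
```

Call:
move_arm([
  [1,-3,0,1,5.6],
  [2.2,-6,0,3,5.6],
  [3.3,-9,0,5,5.6],
  [4.4,-12,0,7,5.6],
  [5.5,-15,0,8,5.6],
  [6.6,-18,0,9,5.6],
  [7.6,-21,0.5,9.7,5.6],
  [8.4,-23.6,1.1,9.7,5.6],
  [8.4,-23.6,1.1,9.7,5.6],
  [8.4,-23.6,1.1,9.7,5.6],
  [8.4,-23.6,1.1,9.7,5.6],
])

```text
time: 15.77
position: [0.4896, -0.1812, 0.0964]
tcp_rot: [0.131, 0.991, 0.0, 0.0]
contact_force: [0.7, 0.4, -0.2]
gripper_width: 0.0561
grip_force: 0.0
```

```bash
python3 -c "
from h import *
x,y,a=SEAL[30]; delta(x,y,.0345,a)
c=cam('top');s=cam('side')
a=cv2.resize(s['image'][155:205,185:245],(400,333),interpolation=2);b=cv2.resize(s['image'][105:165,230:302],(400,333),interpolation=2)
d=cv2.resize(c['image'][155:255,230:410],(450,250),interpolation=2)
cv2.imwrite('pics/d1.png',np.vstack([np.hstack([a,b]),np.pad(d,((0,0),(0,350),(0,0)))]))"
```

```text
t 15.77 tcp [ 0.4896 -0.1812  0.0964] ang -15.0 F [ 0.7  0.4 -0.2] w 0.0561 -> cm [-0.24  0.03  6.19] turn -0.0
```

View pics/d1.png

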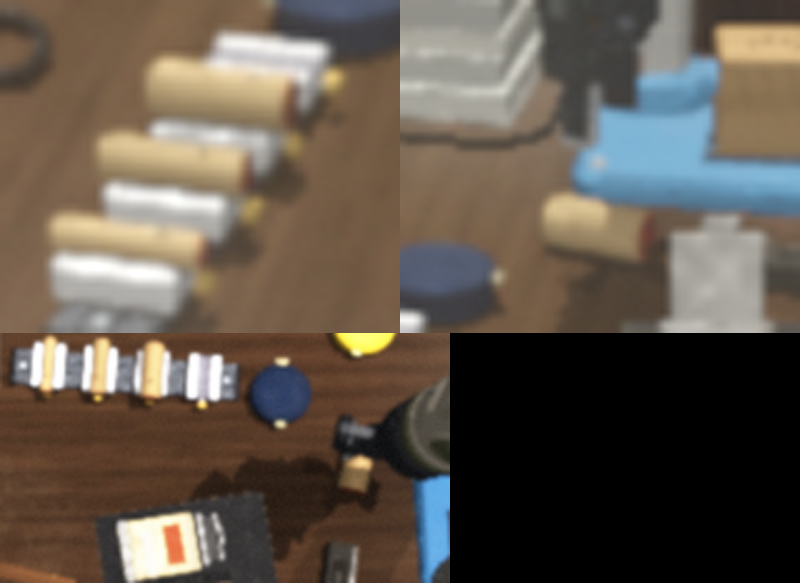

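Seals 25, 20 and 15 lie in their grooves (top pane (152,370), (100,367), (48,365)); the jaws are over seal 30. Descend and grip.

Call:
move_arm([
  [-0.1,0,2.5,0,5.6],
  [-0.2,0,4.8,0,5.6],
  [-0.2,0,5.8,0,5.6],
  [-0.2,0,6.1,0,5.6],
  [-0.2,0,6.1,0,5.6],
  [-0.2,0,6.1,0,5.6],
])

```text
time: 16.37
position: [0.492, -0.1816, 0.036]
tcp_rot: [0.13, 0.991, -0.0, 0.0]
contact_force: [0.1, 0.8, -0.5]
gripper_width: 0.0563
grip_force: 0.0
```

Call:
move_arm([
  [0,0,0,0,4],
  [0,0,0,0,2.5],
  [0,0,0,0,2.5],
  [0,0,0,0,2.5],
  [0,0,0,0,2.5],
  [0,0,0,0,2.5],
])

```text
time: 16.87
position: [0.4923, -0.1822, 0.0367]
tcp_rot: [0.131, 0.991, -0.0, 0.001]
contact_force: [0.7, 0.7, 5.5]
gripper_width: 0.0281
grip_force: 59.3
```

```bash
python3 -c "
from h import *
x,y=BLK[30]; delta(x,y,.11,BANG)"
```

```text
t 16.87 tcp [ 0.4923 -0.1822  0.0367] ang -15.0 F [0.7 0.7 5.5] w 0.0281 -> cm [-4.99 19.01 -7.32] turn -9.7
```

Call:
move_arm([
  [0,0,-1.5,0,2.5],
  [0,0,-4,0,2.5],
  [-0.2,0.8,-6.3,-1,2.5],
  [-0.8,3,-7.3,-3,2.5],
  [-1.6,6,-7.3,-5,2.5],
  [-2.4,9,-7.3,-7,2.5],
  [-3.2,12,-7.3,-8.5,2.5],
  [-4,15,-7.3,-9.7,2.5],
  [-4.7,17.8,-7.3,-9.7,2.5],
  [-5,19,-7.3,-9.7,2.5],
  [-5,19,-7.3,-9.7,2.5],
  [-5,19,-7.3,-9.7,2.5],
])

```text
time: 17.87
position: [0.5888, -0.011, 0.1083]
tcp_rot: [0.046, 0.999, -0.0, -0.0]
contact_force: [-0.4, -0.3, -0.2]
gripper_width: 0.0277
grip_force: 59.5
```

Call:
move_arm([
  [0,0,1.5,0,2.5],
  [0,0,3,0,2.5],
  [0,0,4,0,2.5],
  [0,0,4.2,0,2.5],
  [0,0,4.2,0,2.5],
  [0,0,4.2,0,2.5],
])

```text
time: 18.37
position: [0.5889, -0.012, 0.0667]
tcp_rot: [0.047, 0.999, -0.0, 0.0]
contact_force: [0.2, 0.1, -0.3]
gripper_width: 0.0276
grip_force: 59.5
```

```bash
python3 -c "
from h import *
x,y=BLK[30]; delta(x,y,.0595,BANG)"
```

```text
t 18.37 tcp [ 0.5889 -0.012   0.0667] ang -5.4 F [ 0.2  0.1 -0.3] w 0.0276 -> cm [-0.05  0.05  0.72] turn -0.1
```

Call:
move_arm([
  [0,0.05,0.3,0,2.5],
  [0,0.05,0.5,0,2.5],
  [0,0.05,0.6,0,2.5],
  [0,0.05,0.7,0,2.5],
  [0,0.05,0.75,0,2.5],
  [0,0.05,0.75,0,2.5],
])

```text
time: 18.87
position: [0.5891, -0.0107, 0.0592]
tcp_rot: [0.046, 0.999, -0.0, 0.0]
contact_force: [-1.5, -0.3, 3.6]
gripper_width: 0.0279
grip_force: 59.9
```

Call:
move_arm([
  [0,0,0.1,0,2.5],
  [0,0,0.1,0,2.5],
  [0,0,0.1,0,3.1],
  [0,0,0.1,0,3.6],
  [0,0,0,0,4.2],
  [0,0,-0.2,0,4.4],
  [0,0,-0.8,0,4.4],
  [0,0,-2.5,0,4.4],
  [0,0,-5,0,4.4],
  [0,0,-8,0,4.4],
])

```text
time: 19.7
position: [0.5876, -0.0106, 0.1383]
tcp_rot: [0.046, 0.999, 0.0, -0.002]
contact_force: [0.2, 0.6, 0.2]
gripper_width: 0.0439
grip_force: 0.0
```

Call:
move_arm([
  [3,0,-1,0,4.4],
  [6,0,-2,0,4.4],
  [9,0,-3,0,4.4],
  [12,-3,-3,0,4.4],
  [14,-6,-3,0,4.4],
  [16,-9,-3,0,4.4],
  [17,-12,-3,0,4.4],
  [18,-15,-3,0,4.4],
  [18,-18,-3,0,4.4],
  [18,-18,-3,0,4.4],
])

```text
time: 20.53
position: [0.3932, -0.1779, 0.1698]
tcp_rot: [0.049, 0.999, -0.002, 0.001]
contact_force: [0.6, -0.1, 0.8]
gripper_width: 0.0438
grip_force: 0.0
```

```bash
python3 -c "
from h import *
c=cam('top');s=cam('side')
b=cv2.resize(s['image'][135:265,160:330],(600,459)[:2],interpolation=2)[:300,:450]
a=cv2.resize(c['image'][150:195,230:335],(800,343),interpolation=2)
b=cv2.resize(s['image'][150:205,180:260],(364,250),interpolation=2)
d=cv2.resize(c['image'][160:275,130:400],(436,250),interpolation=2)
cv2.imwrite('pics/e1.png',np.vstack([a,np.hstack([b,d])]))"
```

```text
(no output)
```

View pics/e1.png

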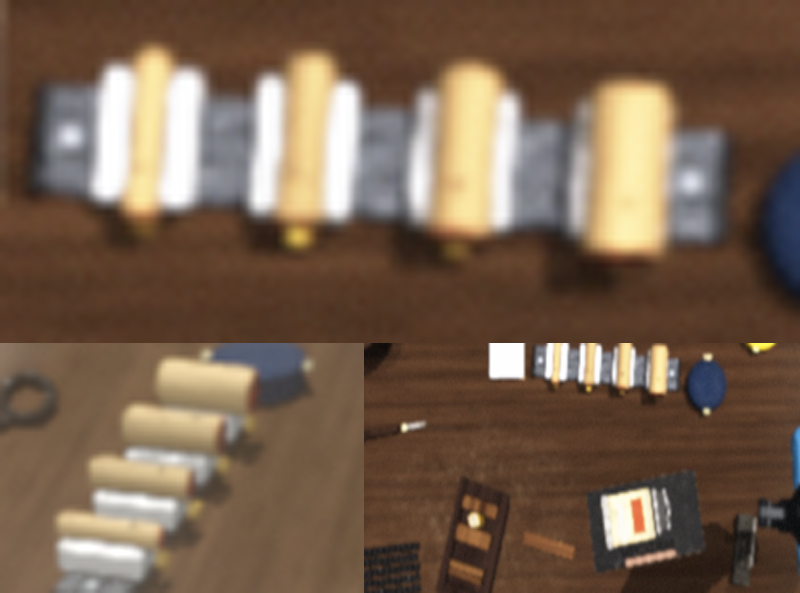

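All four seals lie snugly in their grooves in the asked order: centres at (632,169), (469,150), (309,138) and (148,131) in the top strip, thickest by the blue tin. The case, knife and slip are where they were. Handing in.

```bash
python3 -c "
from plant import r
print(r.hand_in())"
```

```text
the job is handed in; nothing more can be done
None
```

The job is handed in: the four seals lie in their V-blocks in order, the 30 mm one by the blue tin and the 15 mm one by the paper pad, and the whetstone case, knife and slip were left alone.

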